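Close up the test-fixture base and scan it in

TASK

Close up the test-fixture base: put each loose cover that fits into the opening of its own size, flush, push its winged stud in and turn it a quarter clockwise so that it catches and stays down (an opening whose cover is not on the bench stays open). When all of them are locked, pick up the hand scanner, hold it steady and square in front of the bar-code label on the base, some 6 to 10 cm off, for about two seconds, then lay it back in its rest. Leave the cover that fits nowhere and the tape roll where they are.

Things in the scene. Friction and masses are not known exactly. Their poses are not given: they have to be found in the camera images.
- base_top (a point): Centre of the top of the painted base, 60 mm over the bench; x away from the robot, y left. Its four openings are centred at x = 0, y = 123 (for the 74 mm cover), 45 (50 mm), -39 (86 mm), -129 mm (62 mm). Recesses 84 mm in x, cover width + 4 mm in y, 12 deep to a ledge, so that covers sit flush; there a 4 mm steel bridge has a slot 26 (x) by 10 (y) mm for the stud's pin.
- cover_50_top (a point): Centre of the top face of an aluminium pan cover, 80 mm (its x) by 50 mm (its y), 12 mm high in all, flanges (tapering 2 mm inward) pointing down; lies flat on the bench. Fits the 50 opening with 2 mm all round, either way round (half turn). A captive quarter-turn stud stands in its middle. 0.17 kg in all. May be absent.
- wing_50 (a point): Middle of the wing head of the stud in the 50 mm wide cover: a flat steel wing 30 mm long (its x), 10 mm thick (its y), 24 mm high; its centre is 26 mm above the cover's top face when the stud is out. The cover can be lifted and carried by it; the hinge friction (0.02 N m) keeps the cover from swinging. Its underside is 14 mm above the cover when out, 1 mm when pushed right in. Axes turn with it.
- stud_50 (a joint): Turn of that stud, rad: 0 wing along the cover's x (cross pin in line with the slot), grows clockwise seen from above, stop at 1.6. Under the bridge the pin passes a 1.6 mm rib at about 0.9 rad and then springs up into its seat beyond about 1.25.
- plunger_50 (a joint): Push of that stud, m: 0 out (spring, 2 N), stop at 0.013 (8.5 N). Its cross pin, 20 mm long, 4 mm thick, is above the bridge when out; pushed in at least 0.0115 it turns freely under it. Locked and let go it stands at about 0.0095; not caught, it springs back to 0.
- cover_62_top (a point): Centre of the top face of an aluminium pan cover, 80 mm (its x) by 62 mm (its y), 12 mm high in all, flanges (tapering 2 mm inward) pointing down; lies flat on the bench. Fits the 62 opening with 2 mm all round, either way round (half turn). A captive quarter-turn stud stands in its middle. 0.17 kg in all. May be absent.
- wing_62 (a point): Middle of the wing head of the stud in the 62 mm wide cover: a flat steel wing 30 mm long (its x), 10 mm thick (its y), 24 mm high; its centre is 26 mm above the cover's top face when the stud is out. The cover can be lifted and carried by it; the hinge friction (0.02 N m) keeps the cover from swinging. Its underside is 14 mm above the cover when out, 1 mm when pushed right in. Axes turn with it.
- stud_62 (a joint): Turn of that stud, rad: 0 wing along the cover's x (cross pin in line with the slot), grows clockwise seen from above, stop at 1.6. Under the bridge the pin passes a 1.6 mm rib at about 0.9 rad and then springs up into its seat beyond about 1.25.
- plunger_62 (a joint): Push of that stud, m: 0 out (spring, 2 N), stop at 0.013 (8.5 N). Its cross pin, 20 mm long, 4 mm thick, is above the bridge when out; pushed in at least 0.0115 it turns freely under it. Locked and let go it stands at about 0.0095; not caught, it springs back to 0.
- cover_74_top (a point): Centre of the top face of an aluminium pan cover, 80 mm (its x) by 74 mm (its y), 12 mm high in all, flanges (tapering 2 mm inward) pointing down; lies flat on the bench. Fits the 74 opening with 2 mm all round, either way round (half turn). A captive quarter-turn stud stands in its middle. 0.17 kg in all. May be absent.
- wing_74 (a point): Middle of the wing head of the stud in the 74 mm wide cover: a flat steel wing 30 mm long (its x), 10 mm thick (its y), 24 mm high; its centre is 26 mm above the cover's top face when the stud is out. The cover can be lifted and carried by it; the hinge friction (0.02 N m) keeps the cover from swinging. Its underside is 14 mm above the cover when out, 1 mm when pushed right in. Axes turn with it.
- stud_74 (a joint): Turn of that stud, rad: 0 wing along the cover's x (cross pin in line with the slot), grows clockwise seen from above, stop at 1.6. Under the bridge the pin passes a 1.6 mm rib at about 0.9 rad and then springs up into its seat beyond about 1.25.
- plunger_74 (a joint): Push of that stud, m: 0 out (spring, 2 N), stop at 0.013 (8.5 N). Its cross pin, 20 mm long, 4 mm thick, is above the bridge when out; pushed in at least 0.0115 it turns freely under it. Locked and let go it stands at about 0.0095; not caught, it springs back to 0.
- cover_86_top (a point): Centre of the top face of an aluminium pan cover, 80 mm (its x) by 86 mm (its y), 12 mm high in all, flanges (tapering 2 mm inward) pointing down; lies flat on the bench. Fits the 86 opening with 2 mm all round, either way round (half turn). A captive quarter-turn stud stands in its middle. 0.17 kg in all. May be absent.
- wing_86 (a point): Middle of the wing head of the stud in the 86 mm wide cover: a flat steel wing 30 mm long (its x), 10 mm thick (its y), 24 mm high; its centre is 26 mm above the cover's top face when the stud is out. The cover can be lifted and carried by it; the hinge friction (0.02 N m) keeps the cover from swinging. Its underside is 14 mm above the cover when out, 1 mm when pushed right in. Axes turn with it.
- stud_86 (a joint): Turn of that stud, rad: 0 wing along the cover's x (cross pin in line with the slot), grows clockwise seen from above, stop at 1.6. Under the bridge the pin passes a 1.6 mm rib at about 0.9 rad and then springs up into its seat beyond about 1.25.
- plunger_86 (a joint): Push of that stud, m: 0 out (spring, 2 N), stop at 0.013 (8.5 N). Its cross pin, 20 mm long, 4 mm thick, is above the bridge when out; pushed in at least 0.0115 it turns freely under it. Locked and let go it stands at about 0.0095; not caught, it springs back to 0.
- cover_other_top (a point): Centre of the top face of a look-alike cover of another fixture, 80 mm (its x) by 100 mm (its y), 12 mm high with the same stud and wing (fixed); too wide for every opening. Stays where it lies, flat on the bench.
- label (a point): Middle of the bar-code label (56 mm wide, 28 mm high) on the upright front face of the base, the face towards the robot, 34 mm above the bench. x points from the label into the base, level; z up. Base: 348 mm (y) by 106 mm (x); sockets beside the label stand out 5 mm.
- scanner_mid (a point): Centre of the hand scanner: a flat-bottomed grey bar 104 mm (x) by 36 mm (y) by 30 mm high, 0.14 kg, window at the +x end, trigger on top; it reads whenever its window faces a label. At the start it lies in its rest, window away from the robot.
- scanner_window (a point): Middle of the scanner's window at the +x end, 52 mm ahead of its centre; it looks along x. Reads a label square in front of it from 30 to 130 mm off; the label's centre must be within 15 mm of the line of sight, and the scanner held within 20 degrees of square.
- scanner: The scanner again, origin in the middle of its underside (15 mm under its centre).
- rest_floor (a point): Middle of the floor of the scanner's rest, a fixed black tray; floor 5 mm above the bench, inside 112 mm (x) by 44 mm (y), low rim whose top is 11 mm above the bench. The scanner lies in it along x, either end first.
- tape_roll: Roll of amber tape lying flat, 96 mm across, 15 mm high; origin under its centre. Bystander.
Mind the look-alikes: they are no part of the job. Of the things that look like the part that bears rest_floor, the larger one is meant. Leave any turquoise look-alike of the part that bears cover_62_top alone.

How it is judged:
By the outcome, as a careful person would: the job done as asked, in the order asked, and still so for the second after the job is handed in, with the robot touching nothing.
Of cover_50, cover_62, cover_74, cover_86 only 3 to 4 are there at a start; the rules pass over those that are not, and their reading is None.
At some moment in a run one of cover_50, cover_62, cover_74, cover_86 may be knocked a few centimetres aside while the robot is not near it.
Once in a run the grip may slacken for a moment while it holds something.
It also fails if it takes over 210 s, if anything falls off the work surface, if the arm or the gripper's body presses on something with over 40 N, if the wrist force passes 120 N, or if a joint passes its speed limit or range.

ROBOT

A 7-joint arm with a two-finger parallel gripper is mounted at the origin on a cart in front of the work surface, level with it; the furniture and walls round the work are solid. World frame = base frame: x ahead of the robot, y to its left, z up, the work surface at z = 0. Lengths are in mm, angles in rad, forces in N, time in s.
With the tool pointing down it reaches from about 400 to 900 mm from the base axis. Payload 5.6 kg.
Tool frame: the origin (TCP) lies midway between the tips of the shut fingers; the grasp point (between the pads) lies 19 mm behind it; x points along the fingers, y is the direction in which the jaws open and shut, and the axes are right-handed (so a half turn about x gives the same grasp; the last joint's range is limited). The gripper opens to 92 mm and grips with 3 to 60 N. Pads are 20 mm wide; open, the fingers measure 128 mm over their backs; the gripper's body (75 mm by 189 mm) begins 69 mm behind the grasp point.
Start: joints at [1.128, 0.468, -0.012, 1.603, 0.006, 1.071, -0.056], TCP at [252.963, -598.765, 214.592] pointing down, gripper open.
Joint ranges: [-2.53, 2.53], [-0.31, 2.02], [-1.57, 1.55], [0.28, 2.44], [-1.29, 4.43], [0.15, 1.84], [-2.92, 2.92]. Speed limits (rad/s): [2.57, 2.57, 3.14, 3.14, 3.14, 3.14, 3.14].

INTERFACE

Orientations are given as a rotation vector (axis times angle).
In Python, from cell import robot, grip, kin, viewer gives the robot as it stands. Calls block until the motion is done:
- robot.movep(position, orientation): joint-space move of the TCP to a pose.
- robot.servo_line(position, feed=150, rotation=None): straight line of the TCP; rotation=None keeps the orientation; feed is the mean speed in mm/s.
- robot.goto_joints(angles): joint-space move.
- grip(opening, newtons=None): opening from 0.0 (shut) to 1.0 (fully open); newtons is the grip in N (None keeps the last); returns when the fingers have stopped.
- robot.hold(seconds).
- kin.ik(position, orientation): joint angles nearest the present ones, or None.
- robot.observe(): the state.
- viewer.read_camera(name): name is "scene" or "top" or "wrist"; returns the picture (384x512x3 uint8, red, green, blue); there is no depth.
- viewer.camera_info(name): a dict with "camera_matrix" (3x3 intrinsics, pixels), "k1" (the pictures are not rectified: a ray, as slopes to the right and down, at radius r is drawn at 1 + k1 r^2 times it, then the intrinsics apply), "R" (3x3) and "t" (3): a world point X has camera coordinates R X + t. Camera axes: x right, y down, z forward; pixel columns grow to the right and rows downward; lengths in mm; the calibration is good to about 2 mm. A picture is of the moment at which its call begins: read the wrist's pose just before it. camera_info takes no time and is no camera call; for the wrist camera it gives the pose at the moment of the call.
A pose or a line that the arm cannot do raises robot.IKError and nothing moves.
- robot.job_done(): hands the job in, once; it reports no verdict.
Trained networks look in the newest picture that a camera, given by its name, has taken for a name from the list of things; names that differ only in an ending like _2 or _b are one class to them, and where a whole thing is asked for, a point or a joint stands for the part that bears it (a point fixed in the world has none). Each returns a list of dicts, best first, with "confidence" (0 to 1); they miss things now and then, are a little off and sometimes report something else, mostly with a low value. They report only what shows in the picture. A call takes as long as a camera call. They do not tell look-alikes from the thing itself.
- viewer.silhouettes(name, camera): "mask" (384x512 bool, what is visible of it).
- viewer.pinpoint(name, camera): "at" ([x, y, z] in mm, in the coordinates of the camera as it stood for that picture, good to about 4 mm: a listed point, or the origin of a listed thing).
The state is a dict: "t": time; "joints": joint angles; "joint_velocities": joint speeds; "joint_torque": joint torques, N m; "tcp_pos": TCP position; "tcp_rot": TCP orientation; "contact_force": force on the tool from outside, world axes, zero at the start; "wrist_torque": the same for the moment, N m; "grip_width": opening from 0.0 (shut) to 1.0 (fully open).
Only numpy, scipy, OpenCV 4.12 (cv2) and the standard library are available. Lean on these libraries where they do the work, as an engineer would, in place of code of your own. Each camera call takes 0.05 s, during which the arm holds its last target.

## Working session

There is one attempt and no reset: what is moved stays moved. The work goes in short steps, each a Python script; the robot and the scene stay as the last script left them, time stands still between calls to the robot, and variables do not carry over. Pictures are saved under pics/ and viewed, and the job is handed in when it is done.

```bash
ls -la; mkdir -p pics
python3 - <<'E'
from cell import robot, grip, kin, viewer
import cv2
o=robot.observe(); print(o)
for c in ("scene","top","wrist"):
    im=viewer.read_camera(c); cv2.imwrite(f"pics/{c}0.png",im[:,:,::-1]); print(c,viewer.camera_info(c))
E
```

```text
total 12
drwxr-xr-x  3 agent agent 4096 Dec  6 19:36 .
drwxr-xr-x 23 root  root  4096 Dec  6 19:36 ..
drwxr-xr-x  2 agent agent 4096 Dec  6 19:36 pics
{'t': 0.0, 'joints': array([ 1.12802971,  0.468408  , -0.01159549,  1.60360603,  0.00595059,
        1.07137628, -0.05629626]), 'joint_velocities': array([ 0.00010519,  0.0013435 ,  0.0002829 ,  0.00047758,  0.00128347,
       -0.00056006, -0.00082801]), 'joint_torque': array([ 2.54990482e-04, -5.20583260e+01, -1.22224947e-02, -2.43759602e+01,
       -5.66532032e-02,  1.72716746e-02,  2.11294587e-04]), 'tcp_pos': array([ 252.7038475 , -598.24435553,  213.62760535]), 'tcp_rot': array([ 2.0020875 ,  0.40734138, -2.00296822]), 'contact_force': array([ 0.41744856,  0.05302722, -0.48649925]), 'wrist_torque': array([0.02269584, 0.0089338 , 0.01953608]), 'grip_width': 0.9972294296725907}
scene {'camera_matrix': array([[388.81166384,   0.        , 263.39374239],
       [  0.        , 388.81166384, 196.02680448],
       [  0.        ,   0.        ,   1.        ]]), 'k1': -0.08964842553489545, 'R': array([[-0.68802341, -0.72556744,  0.01325397],
[... 291 characters left out ...]
 0.        ,   0.        ,   1.        ]]), 'k1': -0.024042314899262122, 'R': array([[ 0.01247857, -0.99981006,  0.01497124],
       [-0.98795261, -0.01463753, -0.15406295],
       [ 0.15425283, -0.01286839, -0.9879476 ]]), 't': array([ -28.27728265,  533.76476626, 1591.90567935])}
wrist {'camera_matrix': array([[306.62142962,   0.        , 255.49708277],
       [  0.        , 306.62142962, 189.08210006],
       [  0.        ,   0.        ,   1.        ]]), 'k1': -0.039669663031961906, 'R': array([[ 0.38785728, -0.92171754, -0.00187282],
       [-0.8912448 , -0.37555102,  0.25425211],
       [-0.23505196, -0.09694439, -0.96713616]]), 't': array([-648.32403064,  -26.29523297,  390.44003868])}
```

View pics/top0.png

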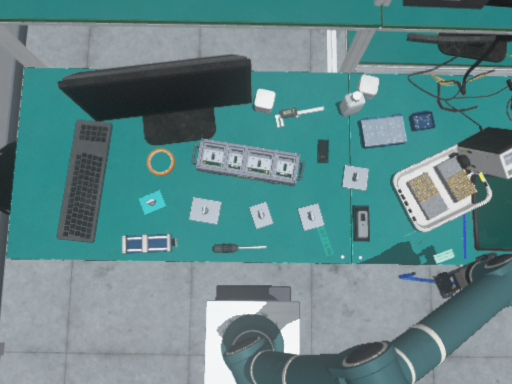

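View pics/scene0.png

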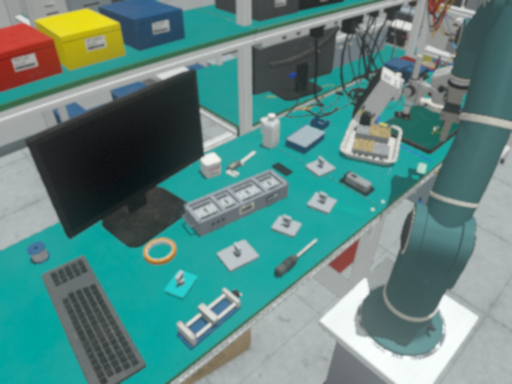

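View pics/wrist0.png

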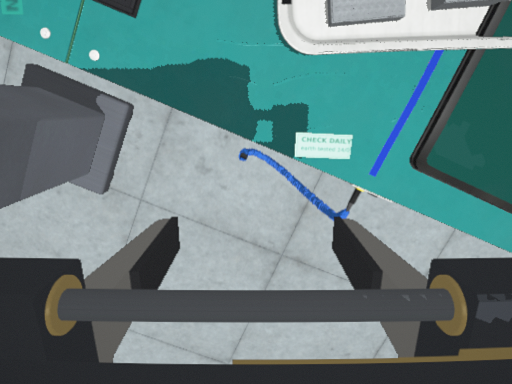

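```bash
cat > h.py <<'E'
from cell import robot, grip, kin, viewer
import numpy as np, cv2
from scipy.spatial.transform import Rotation as Ro
def info(c): 
    i=viewer.camera_info(c); return i["camera_matrix"],i["k1"],np.array(i["R"]),np.array(i["t"])
def proj(X,ci):
    K,k1,R,t=ci; p=np.atleast_2d(X)@R.T+t; s=p[:,:2]/p[:,2:]; r2=(s**2).sum(1,keepdims=True); s=s*(1+k1*r2)
    return s*[K[0,0],K[1,1]]+[K[0,2],K[1,2]]
def plane(uv,z,ci):
    K,k1,R,t=ci; d=(np.atleast_2d(uv).astype(float)-[K[0,2],K[1,2]])/[K[0,0],K[1,1]]; s=d.copy()
    for _ in range(10): s=d/(1+k1*(s**2).sum(1,keepdims=True))
    v=np.c_[s,np.ones(len(s))]@R; c=-R.T@t; l=(z-c[2])/v[:,2:]; return c+l*v
def world(at,ci): K,k1,R,t=ci; return R.T@(np.array(at)-t)
# rotation with fingers down, jaw axis (tool y) at angle a from world x
def down(a):
    y=np.array([np.cos(a),np.sin(a),0]); x=np.array([0,0,-1.]); z=np.cross(x,y)
    return Ro.from_matrix(np.c_[x,y,z]).as_rotvec()
def snap(c,name):
    ci=info(c); im=viewer.read_camera(c); cv2.imwrite(f"pics/{name}.png",im[:,:,::-1]); return im,ci
def pin(n,c,ci,mn=0.3):
    return [(round(r["confidence"],2),np.round(world(r["at"],ci),1)) for r in viewer.pinpoint(n,c) if r["confidence"]>mn]
E
python3 - <<'E'
from h import *
im,ci=snap("top","t1")
print(Ro.from_rotvec(robot.observe()["tcp_rot"]).as_matrix())
for n in ["base_top","label","cover_50_top","cover_62_top","cover_74_top","cover_86_top","cover_other_top","scanner_mid","scanner_window","rest_floor","tape_roll","wing_50","wing_62","wing_74","wing_86"]:
    print(n)
    for r in pin(n,"top",ci,0.1): print("   ",r, proj(r[1],ci).round())
E
```

```text
[[-5.32810457e-04  3.89104594e-01 -9.21193428e-01]
 [ 9.56040961e-04 -9.21192939e-01 -3.89104941e-01]
 [-9.99999401e-01 -1.08801783e-03  1.18821301e-04]]
base_top
    (0.61, array([622.4,  25.5,  64.7])) [[248. 161.]]
label
    (0.68, array([570.8,  30. ,  35.5])) [[246. 177.]]
cover_50_top
    (0.45, array([ 585.3, -355.3,   15.6])) [[355. 176.]]
    (0.36, array([ 440.2, -196.3,   40.2])) [[311. 216.]]
cover_62_top
    (0.91, array([442.8, -24.4,  16.9])) [[261. 215.]]
    (0.63, array([480.1, 359. ,  12.8])) [[152. 203.]]
cover_74_top
    (0.87, array([ 438.3, -204.5,   14.5])) [[313. 217.]]
    (0.19, array([ 416.9, -375.1,    6.2])) [[361. 224.]]
cover_86_top
    (0.75, array([ 583.7, -354.8,   15.3])) [[355. 176.]]
cover_other_top
    (0.91, array([457.5, 171.3,  13.1])) [[205. 210.]]
    (0.37, array([441.6, -23.5,  13.5])) [[261. 215.]]
scanner_mid
    (0.74, array([ 421.3, -373.7,   19.2])) [[362. 222.]]
scanner_window
    (0.54, array([ 474.5, -374.7,   22.5])) [[362. 207.]]
rest_floor
    (0.63, array([ 418.5, -375. ,    0.8])) [[361. 223.]]
    (0.52, array([ 676.4, -242.
[... 547 characters left out ...]
5. 177.]]
    (0.42, array([479.6, 360.8,  38.3])) [[149. 202.]]
    (0.41, array([ 436.7, -195.1,   42. ])) [[311. 217.]]
wing_74
    (0.52, array([ 583.5, -355.6,   37.4])) [[357. 175.]]
    (0.51, array([440.9, -23.6,  37.2])) [[261. 215.]]
    (0.43, array([572. ,  33. ,  33.3])) [[245. 177.]]
    (0.42, array([479.6, 360.8,  38.3])) [[149. 202.]]
    (0.41, array([ 436.7, -195.1,   42. ])) [[311. 217.]]
wing_86
    (0.52, array([ 583.5, -355.6,   37.4])) [[357. 175.]]
    (0.51, array([440.9, -23.6,  37.2])) [[261. 215.]]
    (0.43, array([572. ,  33. ,  33.3])) [[245. 177.]]
    (0.42, array([479.6, 360.8,  38.3])) [[149. 202.]]
    (0.41, array([ 436.7, -195.1,   42. ])) [[311. 217.]]
```

Run:
```python
from h import *
o=robot.observe(); K,k1,R,t=info("wrist")
T=Ro.from_rotvec(o["tcp_rot"]).as_matrix()
print("cam in tool",T.T@(-R.T@t-o["tcp_pos"]), (R@T).round(2))
for p in [(480,-230,300),(480,30,300),(560,0,300),(440,-200,40),(442,-24,40),(620,25,80),(585,-355,40),(420,-375,30)]:
  for a in (-90,90,0,180,-60,-120):
    q=kin.ik(p,down(np.radians(a))); print(p,a,None if q is None else np.round(q,2))
```

```text
cam in tool [-169.20909767   -0.65321633  -72.92613391] [[ 0.    1.    0.  ]
 [-0.25 -0.    0.97]
 [ 0.97 -0.    0.25]]
(480, -230, 300) -90 [ 0.52  0.2  -0.16  1.78  0.03  1.17 -1.22]
(480, -230, 300) 90 [ 0.96  0.26 -0.68  1.76  0.18  1.18  1.8 ]
(480, -230, 300) 0 [ 0.75  0.22 -0.43  1.77  0.1   1.17  0.29]
(480, -230, 300) 180 [ 0.32  0.19  0.08  1.79 -0.02  1.16 -2.74]
(480, -230, 300) -60 [ 0.58  0.2  -0.23  1.78  0.05  1.17 -0.71]
(480, -230, 300) -120 [ 0.45  0.19 -0.07  1.79  0.02  1.16 -1.73]
(480, 30, 300) -90 [ 0.41  0.14 -0.59  1.87  0.09  1.15 -1.78]
(480, 30, 300) 90 [ 0.72  0.21 -0.95  1.85  0.19  1.17  1.27]
(480, 30, 300) 0 [ 0.51  0.16 -0.71  1.86  0.11  1.16 -0.23]
(480, 30, 300) 180 [ 0.94  0.35 -1.29  1.85  0.35  1.22  2.69]
(480, 30, 300) -60 [ 0.43  0.15 -0.62  1.87  0.09  1.16 -1.26]
(480, 30, 300) -120 [ 0.34  0.13 -0.51  1.87  0.07  1.15 -2.29]
(560, 0, 300) -90 [ 0.3   0.28 -0.44  1.7   0.13  1.19 -1.74]
(560, 0, 300) 90 [ 0.6   0.36 -0.84  1.69  0.28  1.22  1.27]
(560, 0, 300) 0 [ 0.45  0.31 -0.63  1.69  0.2   1.2  -0.23]
(560, 0, 300) 180 [-1.04  0.51  1
[... 1345 characters left out ...]

(585, -355, 40) 90 [ 0.89  0.81 -0.58  1.59  0.54  0.91  1.68]
(585, -355, 40) 0 [ 0.69  0.74 -0.28  1.6   0.26  0.83  0.3 ]
(585, -355, 40) 180 [ 0.29  0.73  0.31  1.63 -0.28  0.82 -2.43]
(585, -355, 40) -60 [ 0.57  0.72 -0.11  1.61  0.1   0.81 -0.63]
(585, -355, 40) -120 [ 0.44  0.72  0.08  1.62 -0.07  0.8  -1.54]
(420, -375, 30) -90 [ 0.68  0.58 -0.01  1.93  0.01  0.63 -0.91]
(420, -375, 30) 90 [ 1.11  0.66 -0.57  1.91  0.53  0.72  1.8 ]
(420, -375, 30) 0 [ 0.87  0.6  -0.26  1.92  0.24  0.65  0.46]
(420, -375, 30) 180 [ 0.43  0.59  0.3   1.95 -0.28  0.64 -2.23]
(420, -375, 30) -60 [ 0.74  0.58 -0.09  1.93  0.09  0.63 -0.45]
(420, -375, 30) -120 [ 0.6   0.58  0.09  1.94 -0.08  0.63 -1.35]
```

Run:
```python
import cv2
im=cv2.imread("pics/t1.png"); c=im[130:262,130:390]; cv2.imwrite("pics/t1z.png",cv2.resize(c,None,fx=3,fy=3,interpolation=cv2.INTER_CUBIC))
```

```text
(no output)
```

View pics/t1z.png

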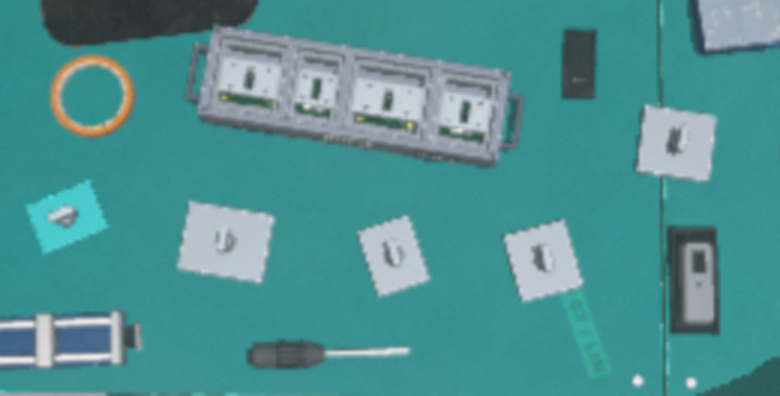

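Run:
```python
from h import *
for k,p in enumerate([(430,-290,260),(430,70,260),(560,25,300)]):
    robot.movep(p,down(-np.pi/2)); robot.hold(0.3)
    im,ci=snap("wrist",f"w{k}"); np.save(f"w{k}.npy",np.array([ci],dtype=object),allow_pickle=True)
    o=robot.observe(); print(k,o["t"],o["tcp_pos"].round(1))
    for n in ["cover_62_top","cover_74_top","cover_86_top","cover_other_top","scanner_mid","scanner_window","rest_floor","base_top","label"]:
        for r in pin(n,"wrist",ci,0.3): print("   ",n,r, proj(r[1],ci).round())
```

```text
0 2.65 [ 429.8 -290.4  259.8]
    cover_62_top (0.35, array([ 582.9, -350.7,   15.7])) [[305.  42.]]
    cover_74_top (0.97, array([ 444.5, -197.6,   11.3])) [[189. 152.]]
    scanner_mid (0.86, array([ 424.4, -373.2,   19.4])) [[317. 168.]]
    scanner_window (0.63, array([ 471.5, -368.5,   17.7])) [[315. 132.]]
    label (0.72, array([446. , -23.7,  33.8])) [[ 54. 154.]]
1 4.8 [430.1  69.6 260. ]
    cover_62_top (0.75, array([442.7, -24.4,   7.9])) [[325. 153.]]
    cover_62_top (0.64, array([486.1, 360.5,  14.4])) [[ 41. 123.]]
    cover_74_top (0.56, array([ 441. , -198.3,   10.6])) [[449. 155.]]
    cover_74_top (0.37, array([444.9, -24.9,   6.6])) [[325. 152.]]
    cover_other_top (0.57, array([461.7, 175.5,  10.2])) [[179. 140.]]
    label (0.94, array([573.4,  33.8,  35.1])) [[286.  48.]]
2 6.225 [559.5  25.4 300.2]
    cover_62_top (0.72, array([487.1, 360.9,  11.2])) [[ 46. 204.]]
    cover_62_top (0.7, array([446.7, -23.6,   6.5])) [[287. 227.]]
    cover_74_top (0.83, array([ 441.3, -198.8,   12.4])) [[395. 231.]]
    cover_74_top (0.47, array([460.4, 174.1,   7.5])) [[164. 219.]]
    cover_86_top (0.94, array([ 581.6, -349.9,   13.2])) [[503. 145.]]
    cover_other_top (0.74, array([458.2, 174.8,   6. ])) [[164. 220.]]
    scanner_mid (0.78, array([ 421.5, -372.4,   17.4])) [[498. 243.]]
    scanner_window (0.87, array([ 473. , -366.5,   14.6])) [[500. 213.]]
    scanner_window (0.44, array([574.9,  36.3,  33.8])) [[249. 150.]]
    rest_floor (0.74, array([ 682.1, -239.5,   -3.6])) [[436.  75.]]
    rest_floor (0.61, array([ 423.1, -372.8,    2.5])) [[492. 238.]]
    base_top (0.82, array([631.2,  22.4,  57.1])) [[259. 109.]]
    label (0.66, array([572.4,  37.5,  34.5])) [[248. 152.]]
    label (0.37, array([ 580.2, -353.4,   14.2])) [[506. 146.]]
```

View pics/w0.png

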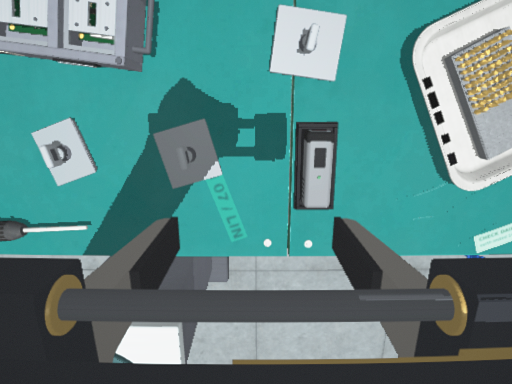

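View pics/w1.png

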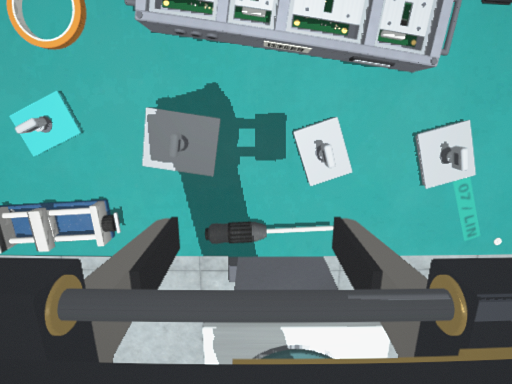

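View pics/w2.png

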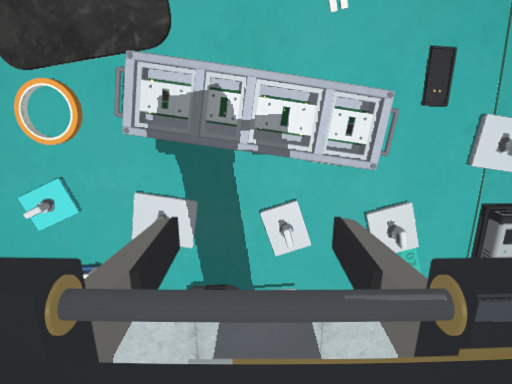

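```bash
cat >> h.py <<'E'
def rectfit(im,ci,seed,z=12,win=70,sat=70,vmin=40,save=None):
    """low-saturation blob near seed world xy -> minAreaRect in world plane z"""
    hsv=cv2.cvtColor(im,cv2.COLOR_RGB2HSV); m=((hsv[:,:,1]<sat)&(hsv[:,:,2]>vmin)).astype(np.uint8)
    m=cv2.morphologyEx(m,cv2.MORPH_CLOSE,np.ones((3,3)))
    m=cv2.morphologyEx(m,cv2.MORPH_OPEN,np.ones((5,5)))
    n,l,st,ce=cv2.connectedComponentsWithStats(m)
    u,v=proj([seed[0],seed[1],z],ci)[0].round().astype(int)
    d=l[max(v-12,0):v+13,max(u-12,0):u+13]; ids=[i for i in np.unique(d) if i]
    if not ids: return None
    i=max(ids,key=lambda i:(d==i).sum()); mm=(l==i).astype(np.uint8)
    c=max(cv2.findContours(mm,cv2.RETR_EXTERNAL,cv2.CHAIN_APPROX_NONE)[0],key=cv2.contourArea)
    P=plane(c[:,0,:],z,ci)[:,:2]
    (cx,cy),(w,h),a=cv2.minAreaRect((P-[seed[0],seed[1]]).astype(np.float32)*10)
    if w<h: pass
    return cx/10+seed[0],cy/10+seed[1],w/10,h/10,a,st[i]
E
python3 - <<'E'
from h import *
for k,seeds in enumerate([[(584,-352),(442,-198),(442,-24)],[(442,-24),(442,-198),(460,174)],[(442,-24),(442,-198),(460,174),(583,-351)]]):
    im=cv2.imread(f"pics/w{k}.png")[:,:,::-1].copy(); ci=np.load(f"w{k}.npy",allow_pickle=True)[0]
    for s in seeds: print(k,s,[np.round(x,1) for x in (rectfit(im,ci,s) or [])])
E
```

```text
0 (584, -352) [np.float64(582.5), np.float64(-354.2), np.float64(86.5), np.float64(81.0), np.float64(82.3), array([ 270,    5,   76,   76, 4640], dtype=int32)]
0 (442, -198) [np.float64(442.2), np.float64(-196.3), np.float64(79.9), np.float64(74.3), np.float64(15.9), array([ 154,  120,   68,   68, 3123], dtype=int32)]
0 (442, -24) [np.float64(446.2), np.float64(-24.1), np.float64(79.8), np.float64(66.5), np.float64(18.6), array([  33,  119,   63,   66, 2621], dtype=int32)]
1 (442, -24) [np.float64(445.6), np.float64(-20.8), np.float64(80.4), np.float64(62.5), np.float64(19.1), array([ 294,  117,   58,   68, 2672], dtype=int32)]
1 (442, -198) [np.float64(441.7), np.float64(-193.0), np.float64(80.7), np.float64(76.6), np.float64(15.8), array([ 416,  121,   59,   67, 3066], dtype=int32)]
1 (460, 174) [np.float64(458.9), np.float64(173.5), np.float64(100.0), np.float64(80.1), np.float64(81.0), array([ 142,  108,   78,   68, 4330], dtype=int32)]
2 (442, -24) [np.float64(446.7), np.float64(-20.6), np.float64(82.0), np.float64(62.2), np.float64(19.1), array([ 261,  201,   50,   54, 1840], dtype=int32)]
2 (442, -198) [np.float64(311.7), np.float64(27.7), np.float64(387.4), np.float64(1003.1), np.float64(0.0), array([    0,   193,   512,   191, 63071], dtype=int32)]
2 (460, 174) [np.float64(311.7), np.float64(27.7), np.float64(387.4), np.float64(1003.1), np.float64(0.0), array([    0,   193,   512,   191, 63071], dtype=int32)]
2 (583, -351) [np.float64(584.7), np.float64(-340.9), np.float64(74.1), np.float64(80.2), np.float64(82.3), array([ 469,  114,   43,   58, 1981], dtype=int32)]
```

Run:
```python
import cv2
im=cv2.imread("pics/t1.png"); c=im[40:150,50:270]; cv2.imwrite("pics/t1m.png",cv2.resize(c,None,fx=3.5,fy=3.5,interpolation=cv2.INTER_CUBIC))
im=cv2.imread("pics/scene0.png"); c=im[60:250,20:300]; cv2.imwrite("pics/s1m.png",cv2.resize(c,None,fx=2.8,fy=2.8,interpolation=cv2.INTER_CUBIC))
im=cv2.imread("pics/w2.png"); c=im[40:180,105:405]; cv2.imwrite("pics/w2b.png",cv2.resize(c,None,fx=2.6,fy=2.6,interpolation=cv2.INTER_CUBIC))
```

```text
(no output)
```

View pics/t1m.png

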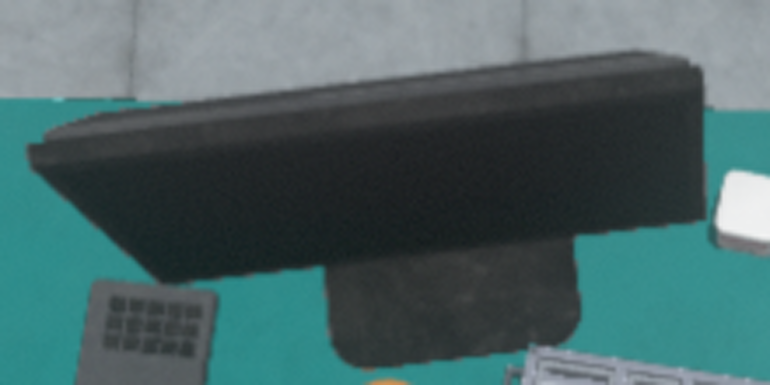

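View pics/s1m.png

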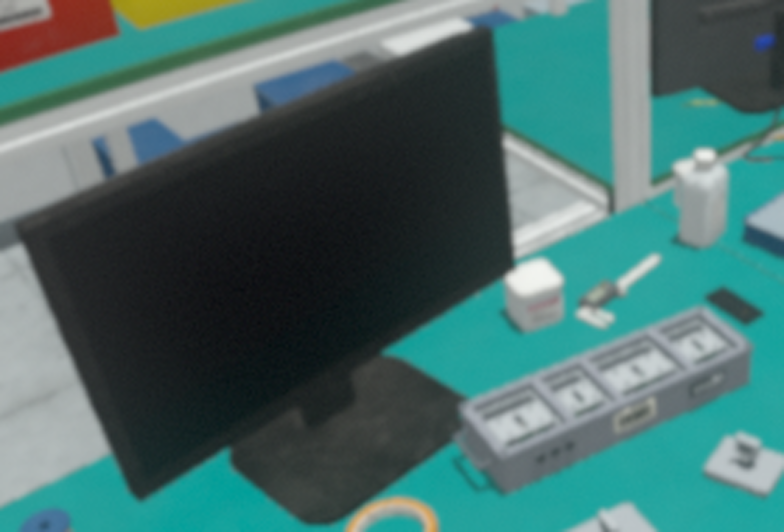

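View pics/w2b.png

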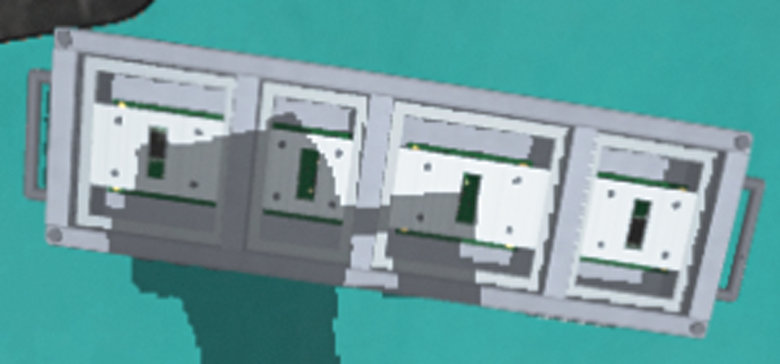

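Run:
```python
from h import *
from scipy.optimize import least_squares
ct=info("top"); cs=info("scene")
f=lambda X: np.r_[proj(X,ct)[0]-[251.4,102.9],proj(X,cs)[0]-[202.9,155.7]]
r=least_squares(f,[750,20,150]); print("mon corner",r.x.round(),r.fun.round(1))
f=lambda X: np.r_[proj(X,ct)[0]-[50+160/3.5,40+283/3.5],proj(X,cs)[0]-[20+140/2.8,60+497/2.8]]
r=least_squares(f,[750,20,150]); print("mon left corner",r.x.round(),r.fun.round(1))
ci=np.load("w2.npy",allow_pickle=True)[0]
P=plane([(126.2,51.5),(393.5,91.2),(376.2,168.1),(123.1,130.4)],60,ci)[:,:2]; print(P.round(1))
for i in range(4):
    d=P[(i+1)%4]-P[i]; print(np.linalg.norm(d).round(1),np.degrees(np.arctan2(*d[::-1])).round(1))
print(P.mean(0))
```

```text
mon corner [817.  17. 111.] [-0.6 -0.6  0.9  0.2]
mon left corner [741. 536. 118.] [ 0.3  0.2 -0.3 -0.1]
[[ 702.5  188.9]
 [ 654.6 -150.8]
 [ 553.8 -137.7]
 [ 604.8  202.6]]
343.1 -98.0
101.6 172.6
344.1 81.5
98.7 -8.0
[628.89628522  25.75869131]
```

Run:
```python
from h import *
b=np.array([628.9,25.8]); y=np.radians(-8); ux=np.array([np.cos(y),np.sin(y)])
robot.movep([*(b+55*ux),280],down(y+np.pi/2)); robot.hold(0.4)
im,ci=snap("wrist","w3"); np.save("w3.npy",np.array([ci],dtype=object),allow_pickle=True)
c2=np.array([445.6,-21]); a=np.radians(109); u=np.array([np.sin(a),-np.cos(a)])
robot.movep([*(c2+45*u),200],down(a)); robot.hold(0.4)
im,ci=snap("wrist","w4"); np.save("w4.npy",np.array([ci],dtype=object),allow_pickle=True)
print(rectfit(im,ci,c2)); print(robot.observe()["t"])
for n in ["cover_62_top","wing_62"]:
  for r in pin(n,"wrist",ci,0.3): print("   ",n,r, proj(r[1],ci).round())
for k in (3,4):
  im=cv2.imread(f"pics/w{k}.png")
  cv2.imwrite(f"pics/w{k}z.png",cv2.resize(im[0:270] if k==3 else im[60:250,150:400],None,fx=1.55 if k==3 else 3,fy=1.55 if k==3 else 3,interpolation=cv2.INTER_CUBIC))
```

```text
(np.float64(444.8046783447266), np.float64(-21.813314819335936), 78.17306518554688, 61.531072998046874, 18.93295669555664, array([ 227,   94,   55,   70, 3758], dtype=int32))
10.8
    cover_62_top (0.85, array([444. , -23. ,  10.3])) [[253. 128.]]
    wing_62 (0.83, array([444.5, -22.3,  34.5])) [[254. 130.]]
    wing_62 (0.82, array([ 442.9, -197.2,   39.1])) [[93. 74.]]
```

View pics/w3z.png

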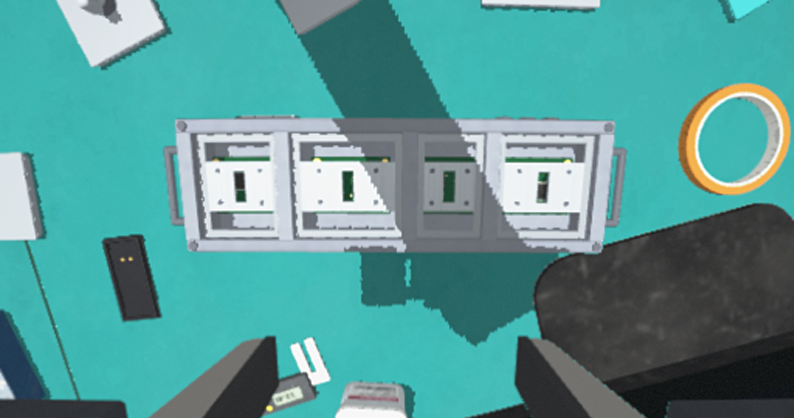

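View pics/w4z.png

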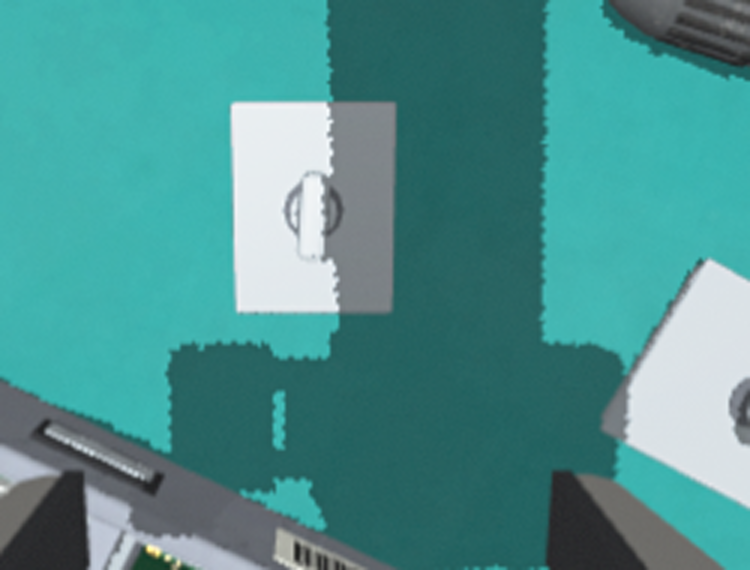

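```bash
cat > base.py <<'E'
from h import *
from scipy.optimize import least_squares
ys=[123,45,-39,-129]
def fit(ci,slots,corners):
    def f(q):
        c,s=np.cos(q[2]),np.sin(q[2]); M=np.array([[c,-s],[s,c]])
        S=np.array([[0,v] for v in ys])@M.T+q[:2]; C=np.array([[53,174],[53,-174],[-53,-174],[-53,174]])@M.T+q[:2]
        r=[(proj(np.c_[S,np.full(4,48.)],ci)-slots).ravel()]
        r.append((proj(np.c_[C,np.full(4,60.)],ci)-corners).ravel()); return np.concatenate(r)
    r=least_squares(f,[629,25,-.14]); return r.x,r.fun
if __name__=="__main__":
    ci=np.load("w3.npy",allow_pickle=True)[0]
    sl=np.array([(542,186.5),(449,186),(348,186),(240,186.5)])/1.55
    co=np.array([(602.5,251.5),(189.5,251.5),(176.5,120.5),(614.5,121.5)])/1.55
    x,r=fit(ci,sl,co); print(x[:2],np.degrees(x[2]),r.round(1))
    ci=np.load("w2.npy",allow_pickle=True)[0]
    sl=np.array([(165.4,98.5),(223.1,106.5),(285.4,116.2),(350,125.8)])
    co=np.array([(126.2,51.5),(393.5,91.2),(376.2,168.1),(123.1,130.4)])
    x,r=fit(ci,sl,co); print(x[:2],np.degrees(x[2]),r.round(1))
E
python3 base.py
python3 - <<'E'
import cv2
im=cv2.imread("pics/w3.png")[65:175,100:420]
cv2.imwrite("pics/w3y.png",cv2.resize(im,None,fx=2.5,fy=2.5,interpolation=cv2.INTER_NEAREST))
E
```

```text
[628.45581847  26.89989602] -8.118130717265842 [ 1.   0.4  0.5  0.5  0.1  0.4 -0.2  0.3  0.7  0.9 -1.7  0.8 -2.3 -0.9
  2.  -1.4]
[628.18717197  25.69107596] -8.223782452855652 [-0.6 -0.2 -0.1  0.1 -0.1 -0.4  0.7 -0.  -1.3 -2.6  2.6 -0.9  0.7  2.1
 -1.8  3.2]
```

View pics/w3y.png

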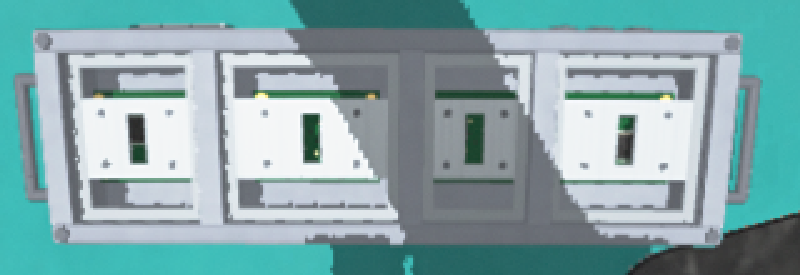

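```bash
cat >> h.py <<'E'
def st(tag=""):
    o=robot.observe(); print(tag,"t%.1f"%o["t"],"tcp",o["tcp_pos"].round(1),"F",o["contact_force"].round(1),"w%.1fmm"%(o["grip_width"]*92)); return o
def pick(c,yaw,z=28):
    """c: wing xy, yaw: wing x-axis dir (rad). squeeze along length, then grasp across thickness (jaw at yaw+90)"""
    a=yaw+np.pi/2
    robot.movep([*c,110],down(yaw)); grip(55/92)
    robot.servo_line([*c,z],150); st("down")
    grip(0.1,10); robot.hold(0.3); o=st("squeeze len")
    grip(55/92); robot.servo_line([*c,z+40],150)
    robot.servo_line([*c,z+40],100,rotation=down(a)); grip(40/92)
    robot.servo_line([*c,z],120)
    grip(0.0,50); robot.hold(0.3); st("gripped")
def opos(q,yy,xx=0):
    c,s=np.cos(q[2]),np.sin(q[2]); return np.array([q[0]+c*xx-s*yy,q[1]+s*xx+c*yy])
E
python3 - <<'E'
from h import *
pick(np.array([445.2,-21.3]),np.radians(19))
im,ci=snap("wrist","w5")
im,ci=snap("scene","s5")
E
```

```text
down t13.6 tcp [445.6 -21.   28.3] F [ 0.8  0.5 -0.8] w54.9mm
squeeze len t14.4 tcp [445.1 -21.5  28. ] F [-1.3 -1.6  2.1] w30.3mm
gripped t18.8 tcp [445.5 -21.5  28.1] F [ 0.9 -0.2  2. ] w9.6mm
```

View pics/w5.png

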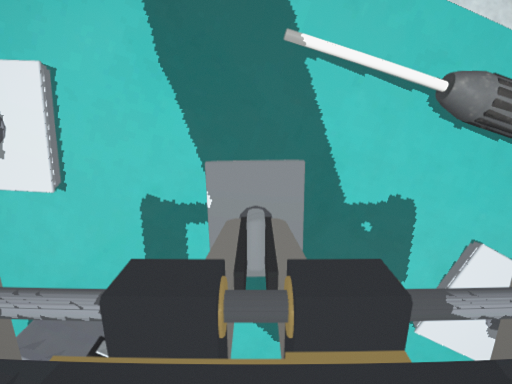

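Run:
```python
from h import *
o=robot.observe(); p=o["tcp_pos"]
robot.servo_line([445.2,-21.4,150],200); st("lift")
q=(628.3,26.3,np.radians(-8.17)); tg=opos(q,-129); print(tg)
robot.movep([*tg,150],down(q[2]+np.pi/2)); robot.servo_line([*tg,96],100); robot.hold(.4); st("hover")
snap("wrist","w6"); snap("scene","s6")
```

```text
lift t19.7 tcp [444.1 -21.7 149. ] F [-0.6  0.5 -1.4] w9.3mm
[ 609.96772376 -101.39075005]
hover t21.5 tcp [ 610.1 -101.5   96.3] F [-0.3  0.3 -2.3] w9.6mm
```

View pics/w6.png

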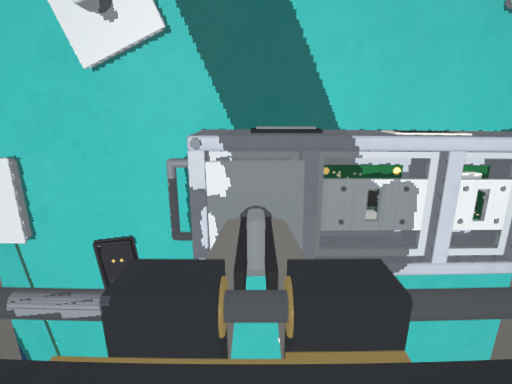

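Run:
```python
import cv2
im=cv2.imread("pics/s6.png")[120:280,170:400]
cv2.imwrite("pics/s6z.png",cv2.resize(im,None,fx=3.4,fy=3.4,interpolation=cv2.INTER_CUBIC))
```

```text
(no output)
```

View pics/s6z.png

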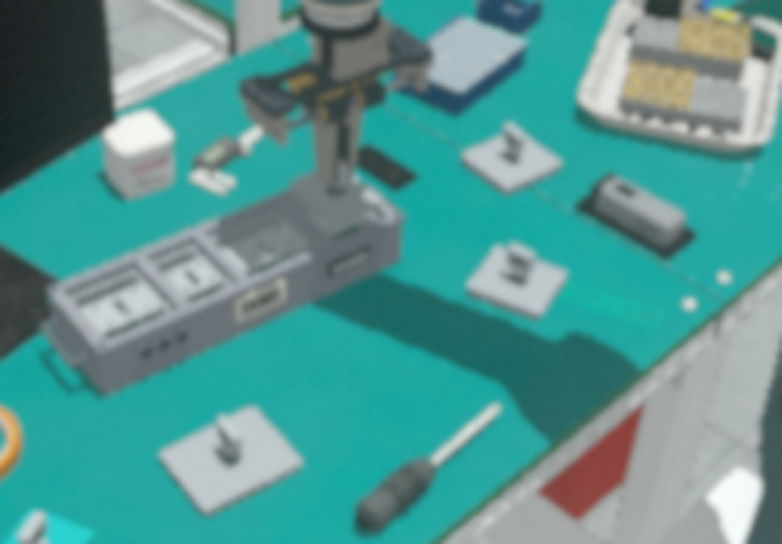

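Run:
```python
from h import *
tg=np.array([609.97,-101.39])
for z in (88,85,82,79,77,75):
    robot.servo_line([*tg,z],40); robot.hold(0.15); st(z)
snap("wrist","w7")
```

```text
88 t22.1 tcp [ 610.  -101.3   88. ] F [ 0.5 -0.7 -1.1] w9.5mm
85 t22.5 tcp [ 610.  -101.3   85. ] F [ 0.1 -0.6 -1.9] w9.5mm
82 t22.9 tcp [ 610.  -101.3   82. ] F [-0.3  0.3 -2.2] w9.5mm
79 t23.3 tcp [ 609.9 -101.5   78.9] F [ 0.7  0.4 -1.5] w9.7mm
77 t23.7 tcp [ 609.9 -101.5   76.9] F [ 0.6  0.1 -1.9] w9.7mm
75 t24.1 tcp [ 610.2 -101.5   75.3] F [-0.4 -0.3  2. ] w9.5mm
```

View pics/w7.png

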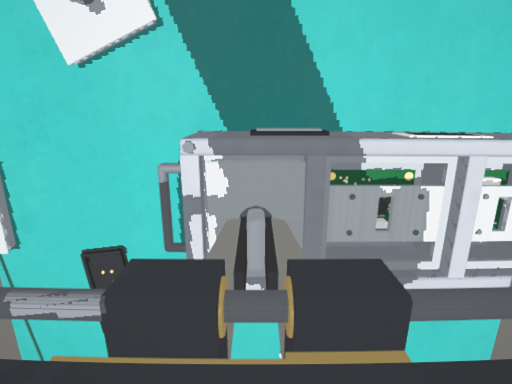

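```bash
cat >> h.py <<'E'
def lock(tg,a0,ztop=76.0,push=12.6,turn=1.48):
    grip(0.0,60); 
    for d in (6,10,push):
        robot.servo_line([*tg,ztop-d],40); robot.hold(0.2); o=st("push %.1f"%d)
    z=ztop-push
    for f in (0.4,0.8,1.15,turn):
        robot.servo_line([*tg,z],60 ,rotation=down(a0-f)); robot.hold(0.15); o=st("turn %.2f"%f); print("   torque",o["wrist_torque"].round(2))
E
python3 - <<'E'
from h import *
lock(np.array([609.97,-101.39]),np.radians(81.83))
E
```

```text
push 6.0 t24.9 tcp [ 610.2 -101.4   70.2] F [ 0.1 -0.6  4.7] w9.6mm
push 10.0 t25.3 tcp [ 610.2 -101.4   66.4] F [-1.  -1.4  6.5] w9.5mm
push 12.6 t25.8 tcp [ 610.2 -101.4   64. ] F [-1.3 -1.6  6.9] w9.4mm
turn 0.40 t26.5 tcp [ 610.2 -101.6   64. ] F [-2.3 -1.   7.5] w9.4mm
   torque [-0.34  0.36  0.01]
turn 0.80 t27.2 tcp [ 610.  -101.7   64. ] F [-3.  -0.8  7.7] w9.7mm
   torque [-0.39  0.38 -0.05]
turn 1.15 t27.8 tcp [ 609.9 -101.8   63.9] F [-2.7 -1.8  7.9] w9.5mm
   torque [-0.44  0.49 -0.04]
turn 1.48 t28.5 tcp [ 609.8 -101.9   63.9] F [-2.6 -1.5  8. ] w9.4mm
   torque [-0.44  0.54  0.01]
```

Run:
```python
from h import *
o=robot.observe(); tg=[609.97,-101.39]
for z in (65.5,67,68):
    robot.servo_line([*tg,z],30); robot.hold(.2); st(z)
```

```text
65.5 t28.9 tcp [ 609.8 -101.8   65.8] F [-2.5 -3.1  6.2] w9.3mm
67 t29.4 tcp [ 609.8 -101.8   66.9] F [-1.8 -2.2  3.6] w9.7mm
68 t29.8 tcp [ 609.7 -101.7   67.3] F [ 2.  -3.3 -7.9] w9.2mm
```

Run:
```python
from h import *
tg=[609.97,-101.39]
robot.servo_line([*tg,66.5],30); grip(35/92); robot.servo_line([*tg,130],150); st("up")
# view 74 cover
c=np.array([442,-195]); a=np.radians(106); u=np.array([np.sin(a),-np.cos(a)])
q=(628.3,26.3,np.radians(-8.17)); b=opos(q,-129,0)
ub=np.array([np.cos(q[2]),np.sin(q[2])])
robot.movep([*(b+50*ub),230],down(q[2]+np.pi/2)); robot.hold(.3); snap("wrist","w8")
robot.movep([*(c+45*u),200],down(a)); robot.hold(0.4)
im,ci=snap("wrist","w9"); print(rectfit(im,ci,c)); st()
for n in ["cover_74_top","wing_74"]:
  for r in pin(n,"wrist",ci,0.3): print("   ",n,r, proj(r[1],ci).round())
```

```text
up t31.2 tcp [ 609.6 -101.6  129.7] F [0.1 0.  0.5] w35.0mm
(np.float64(441.9055633544922), np.float64(-195.87501525878906), 79.36053466796875, 73.71802978515625, 15.962875366210938, array([ 221,   94,   66,   71, 4501], dtype=int32))
 t34.0 tcp [ 485.6 -182.2  200. ] F [ 0.2 -0.8 -0.4] w35.0mm
    cover_74_top (0.79, array([ 442.1, -197.9,   11.4])) [[252. 130.]]
    wing_74 (0.87, array([ 582.4, -355.6,   36.2])) [[ 88. 212.]]
    wing_74 (0.75, array([ 444.6, -194.1,   39.3])) [[254. 135.]]
```

View pics/w8.png

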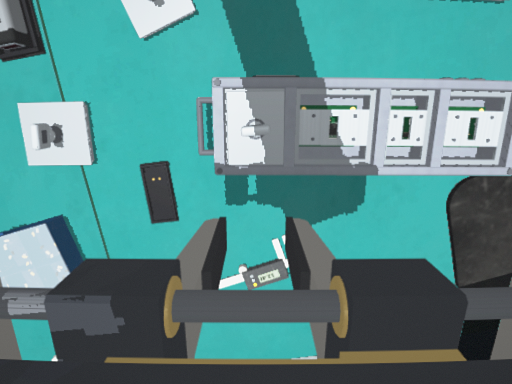

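View pics/w9.png

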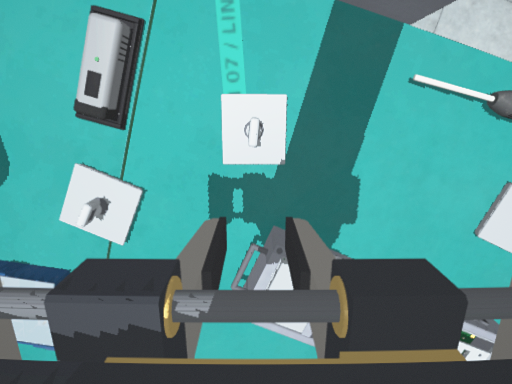

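Run:
```python
from h import *
c=np.array([442.1,-195.7])
pick(c,np.radians(16))
robot.servo_line([*c,150],200); st("lift")
q=(628.3,26.3,np.radians(-8.17)); tg=opos(q,123); print(tg)
robot.movep([*tg,150],down(q[2]+np.pi/2)); robot.servo_line([*tg,96],100); robot.hold(.4); st("hover")
snap("wrist","w10")
```

```text
down t36.6 tcp [ 442.6 -195.6   28.4] F [-0.9 -0.3 -1. ] w55.1mm
squeeze len t37.4 tcp [ 442. -196.   28.] F [-1.8 -2.   1.1] w30.1mm
gripped t41.8 tcp [ 442.3 -195.9   28.1] F [ 0.9 -0.1  1.3] w9.7mm
lift t42.6 tcp [ 441.  -195.7  148.9] F [-0.   0.2 -1.8] w9.9mm
[645.77961223 148.05164539]
hover t45.1 tcp [646.  148.1  96.3] F [ 1.1  0.5 -1.7] w9.5mm
```

View pics/w10.png

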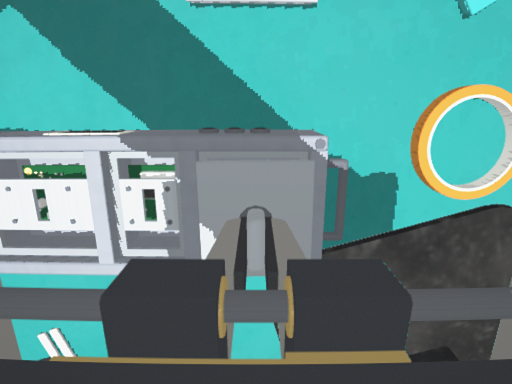

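Cover 74 hangs square over its opening (edges at columns 197–313, rows 160). Lowering and locking with force checks.

Run:
```python
from h import *
tg=np.array([645.78,148.05])
for z in (88,84,80,77,75):
    robot.servo_line([*tg,z],40); robot.hold(0.15); o=st(z)
    if o["contact_force"][2]>6: break
else:
    lock(tg,np.radians(81.83))
    for z in (65.5,67,68):
        robot.servo_line([*tg,z],30); robot.hold(.2); st(z)
```

```text
88 t45.7 tcp [645.8 148.2  88. ] F [ 0.1  0.1 -1.3] w9.8mm
84 t46.1 tcp [645.8 148.1  84. ] F [ 0.4  0.  -1.1] w9.6mm
80 t46.5 tcp [645.8 148.1  80. ] F [ 0.1 -0.6 -1.5] w9.8mm
77 t46.9 tcp [645.8 148.1  77. ] F [ 0.5  0.2 -1.2] w9.8mm
75 t47.3 tcp [646.  148.2  75.4] F [-1.  -1.2  1.4] w9.7mm
push 6.0 t48.0 tcp [646.  148.2  70.3] F [-0.4 -0.2  5.1] w9.2mm
push 10.0 t48.4 tcp [646.  148.2  66.5] F [-1.4 -0.8  7.1] w9.6mm
push 12.6 t48.9 tcp [646.  148.2  64.1] F [-1.1 -0.9  8.2] w9.4mm
turn 0.40 t49.6 tcp [646.  148.   64.1] F [-1.5 -1.   8.8] w9.5mm
   torque [-0.24  0.19 -0.06]
turn 0.80 t50.3 tcp [645.9 147.9  64.1] F [-0.8 -1.   7.6] w9.7mm
   torque [-0.25  0.29 -0.05]
turn 1.15 t50.9 tcp [645.8 147.8  64. ] F [-2.1 -1.1  8.1] w9.6mm
   torque [-0.34  0.36 -0.01]
turn 1.48 t51.6 tcp [645.6 147.8  64. ] F [-2.4 -1.2  7.2] w9.6mm
   torque [-0.27  0.4  -0.01]
65.5 t52.0 tcp [645.6 147.8  65.9] F [-1.6 -1.2  6.3] w9.4mm
67 t52.5 tcp [645.6 147.7  66.9] F [-0.5 -0.5  4.8] w9.4mm
68 t52.9 tcp [645.5 147.8  67.3] F [ 1.2 -0.3 -6.1] w9.9mm
```

Run:
```python
from h import *
tg=[645.78,148.05]
robot.servo_line([*tg,66.5],30); grip(35/92); robot.servo_line([*tg,150],150); st("up")
im,ci=snap("top","t11"); print("top",rectfit(im,ci,(583,-354)))
c=np.array([583,-354.]); a=np.radians(82.3); u=np.array([np.sin(a),-np.cos(a)])
robot.movep([*(c+45*u),200],down(a)); robot.hold(0.4)
im,ci=snap("wrist","w12"); print(rectfit(im,ci,c)); st()
for n in ["cover_86_top","wing_86"]:
  for r in pin(n,"wrist",ci,0.3): print("   ",n,r, proj(r[1],ci).round())
```

```text
up t54.4 tcp [645.3 147.7 149.3] F [ 0.2 -0.8 -0.8] w34.8mm
top (580.23466796875, -354.9188690185547, 86.20623168945312, 81.77281494140625, 82.46658325195312, array([343, 166,  25,  24, 540], dtype=int32))
(np.float64(583.1184967041015), np.float64(-354.58319091796875), 85.69622802734375, 78.43146362304688, 82.2362060546875, array([ 216,   96,   76,   70, 5208], dtype=int32))
 t56.8 tcp [ 627.7 -359.8  200. ] F [-1.  -0.2 -0.3] w34.9mm
    cover_86_top (0.78, array([ 580.9, -354.4,   14.7])) [[253. 130.]]
    wing_86 (0.75, array([ 580.8, -353.4,   33.3])) [[254. 131.]]
```

View pics/w12.png

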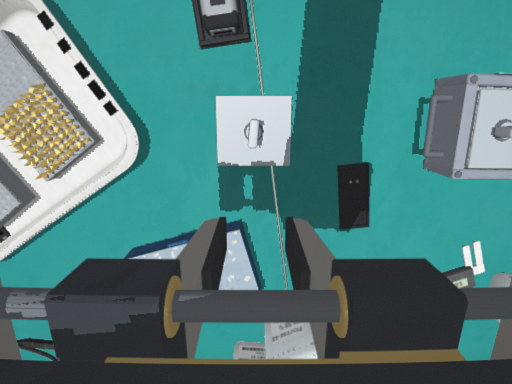

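Run:
```python
from h import *
c=np.array([583.0,-354.5])
pick(c,np.radians(-7.75))
robot.servo_line([*c,150],200); st("lift")
q=(628.3,26.3,np.radians(-8.17)); tg=opos(q,-39); print(tg)
robot.movep([*tg,150],down(q[2]+np.pi/2)); robot.servo_line([*tg,96],100); robot.hold(.4); st("hover")
snap("wrist","w13")
```

```text
down t59.3 tcp [ 583.7 -354.6   28.6] F [-0.   0.   0.8] w55.0mm
squeeze len t60.1 tcp [ 583.  -354.7   28.1] F [-1.4 -0.   2. ] w30.2mm
gripped t64.6 tcp [ 583.2 -354.9   28.2] F [ 1.  -0.3  1. ] w9.6mm
lift t65.3 tcp [ 581.8 -354.2  148.4] F [ 0.4 -0.4 -1.7] w9.6mm
[622.75768393 -12.30418025]
hover t67.7 tcp [622.9 -12.4  96.3] F [-0.2 -0.3 -1.8] w9.7mm
```

View pics/w13.png

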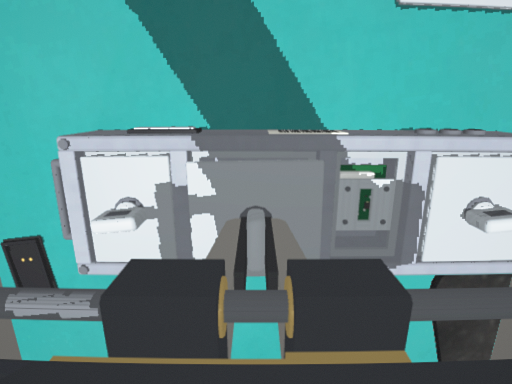

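Run:
```python
from h import *
tg=np.array([622.76,-12.30])
for z in (88,84,80,77,75):
    robot.servo_line([*tg,z],40); robot.hold(0.15); o=st(z)
    if o["contact_force"][2]>6: break
else:
    lock(tg,np.radians(81.83))
    for z in (65.5,67,68):
        robot.servo_line([*tg,z],30); robot.hold(.2); st(z)
```

```text
88 t68.3 tcp [622.8 -12.3  88. ] F [ 0.5  0.4 -1.7] w9.5mm
84 t68.7 tcp [622.8 -12.3  84. ] F [-0.3  0.1 -0.9] w9.6mm
80 t69.1 tcp [622.7 -12.3  80. ] F [-0.2 -0.5 -1.3] w9.7mm
77 t69.5 tcp [622.6 -12.4  76.9] F [ 0.3  0.3 -1.5] w9.7mm
75 t69.9 tcp [622.9 -12.4  75.3] F [-0.4 -1.2  2.6] w9.8mm
push 6.0 t70.5 tcp [622.9 -12.3  70.2] F [-1.7 -1.4  4.2] w9.7mm
push 10.0 t71.0 tcp [623.  -12.3  66.4] F [-1.5 -2.   6.7] w9.3mm
push 12.6 t71.5 tcp [623.  -12.3  64. ] F [-2.2 -1.8  8. ] w9.0mm
turn 0.40 t72.2 tcp [623.  -12.4  64.1] F [-2.  -0.9  8.1] w9.5mm
   torque [-0.31  0.46 -0.06]
turn 0.80 t72.8 tcp [622.9 -12.5  64. ] F [-2.5 -1.   7.4] w9.7mm
   torque [-0.4   0.51 -0.03]
turn 1.15 t73.5 tcp [622.8 -12.6  64. ] F [-2.5 -1.5  7.1] w9.7mm
   torque [-0.42  0.53  0.01]
turn 1.48 t74.1 tcp [622.7 -12.6  63.9] F [-2.8 -1.8  7.2] w9.6mm
   torque [-0.47  0.58 -0.05]
65.5 t74.6 tcp [622.7 -12.6  65.9] F [-2.3 -0.9  7.3] w9.6mm
67 t75.0 tcp [622.7 -12.6  67. ] F [-1.8 -2.1  5. ] w9.4mm
68 t75.5 tcp [622.5 -12.5  67.3] F [ 1.9 -2.8 -5.2] w9.5mm
```

Run:
```python
from h import *
tg=[622.76,-12.3]
robot.servo_line([*tg,66.5],30); grip(35/92); robot.servo_line([*tg,150],150); st("up")
q=(628.3,26.3,np.radians(-8.17)); ub=np.array([np.cos(q[2]),np.sin(q[2])])
robot.movep([*(opos(q,0,40)),280],down(q[2]+np.pi/2)); robot.hold(.3); im,ci=snap("wrist","w14")
for n in ["label"]:
  for r in pin(n,"wrist",ci,0.2): print("   ",n,r, proj(r[1],ci).round())
robot.movep([430-15,-290,240],down(np.radians(-90))); robot.hold(.1)
c=np.array([422,-373.]); 
robot.movep([c[0]-45,c[1],200],down(np.radians(-90))); robot.hold(0.4)
im,ci=snap("wrist","w15"); st()
for n in ["scanner_mid","scanner_window","rest_floor"]:
  for r in pin(n,"wrist",ci,0.2): print("   ",n,r, proj(r[1],ci).round())
cv2.imwrite("pics/w15z.png",cv2.resize(im[50:230,170:350,::-1],None,fx=3,fy=3,interpolation=cv2.INTER_CUBIC))
im,ci=snap("scene","s15")
```

```text
up t77.0 tcp [622.1 -12.5 149.3] F [0.3 0.6 0.3] w35.2mm
 t81.5 tcp [ 377.4 -372.7  200.3] F [-0.3  0.5 -0.2] w34.9mm
    scanner_mid (0.56, array([ 425.8, -376.6,   19.8])) [[260. 131.]]
    scanner_window (0.72, array([ 470.7, -367.9,   18.9])) [[253.  89.]]
```

View pics/w14.png

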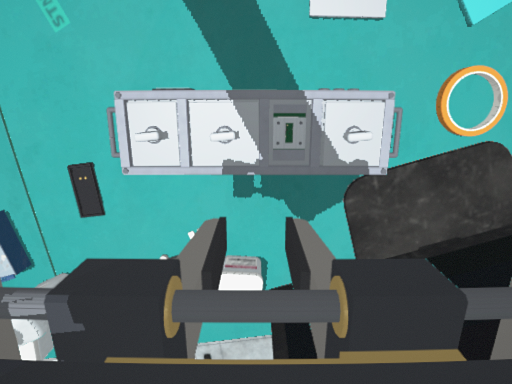

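View pics/w15z.png

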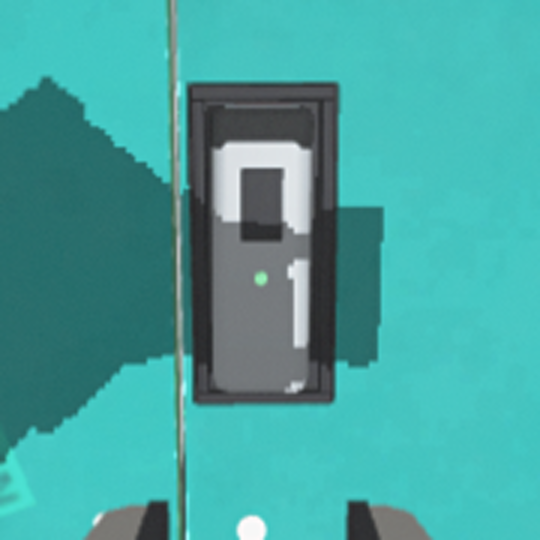

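Run:
```python
from h import *
ci=info("wrist")
for nm,pts,z in [("tray",[(189,85),(339,85),(335,403),(195,403)],11),("scan",[(209,108),(315,108),(310,391),(213,391)],33)]:
    P=plane(np.array(pts)/3+[170,50],z,ci)[:,:2]
    m=P.mean(0); f=(P[0]+P[1])/2-(P[2]+P[3])/2; w=(P[0]+P[3])/2-(P[1]+P[2])/2
    print(nm,P.round(1).tolist(),m.round(1),np.linalg.norm(f).round(1),np.linalg.norm(w).round(1),np.degrees(np.arctan2(f[1],f[0])).round(2),np.degrees(np.arctan2(w[1],w[0])).round(2))
for a in (90,-90):
  for p in [(421,-375,14),(442,53,28),(421,-375,150),(442,53,100)]:
    q=kin.ik(p,down(np.radians(a-(8 if p[0]==442 else 0)))); print(a,p,None if q is None else np.round(q,2))
```

```text
tray [[482.4, -346.6], [482.3, -402.1], [361.3, -402.9], [361.3, -346.7]] [ 421.8 -374.6] 121.1 55.8 0.23 89.94
scan [[472.7, -355.0], [472.7, -392.0], [371.3, -391.5], [371.4, -355.1]] [ 422.  -373.4] 101.4 36.7 -0.1 89.94
90 (421, -375, 14) [ 1.32  0.83 -0.88  1.89  0.86  0.85  1.55]
90 (442, 53, 28) [ 0.37  0.56 -0.67  2.18  0.62  0.6   0.68]
90 (421, -375, 150) [ 1.3   0.56 -0.83  1.83  0.49  0.97  1.83]
90 (442, 53, 100) [ 0.49  0.44 -0.81  2.14  0.47  0.75  0.81]
-90 (421, -375, 14) [ 0.77  0.61 -0.12  1.93  0.12  0.61 -1.01]
-90 (442, 53, 28) [ 0.18  0.49 -0.44  2.19  0.4   0.54 -2.28]
-90 (421, -375, 150) [ 0.79  0.41 -0.15  1.87  0.08  0.87 -0.97]
-90 (442, 53, 100) [ 0.22  0.35 -0.47  2.16  0.25  0.69 -2.14]
```

View pics/s15.png

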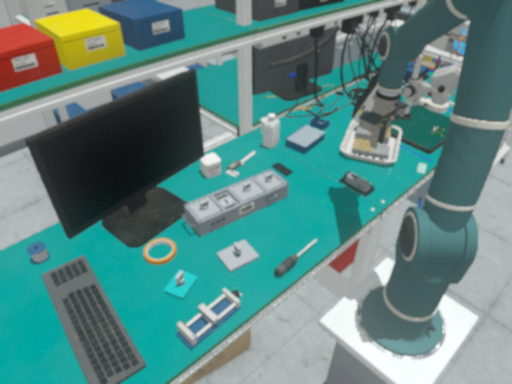

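Run:
```python
from h import *
ci=np.load("w1.npy",allow_pickle=True)[0]
im=cv2.imread("pics/w1.png"); cv2.imwrite("pics/w1z.png",cv2.resize(im[20:80,200:400],None,fx=4,fy=4,interpolation=cv2.INTER_NEAREST))
q=(628.3,26.3,np.radians(-8.17))
for yb in (-174,-28,0,28,174):
    print(yb,(proj([*opos(q,yb,-53),34],ci)-[200,20])*4)
```

```text
-174 [[902.82525902 194.90304292]]
-28 [[436.9963448  117.79407325]]
0 [[344.95631419 103.42784866]]
28 [[252.33414982  89.25203095]]
174 [[-234.89281326   19.39108674]]
```

View pics/w1z.png

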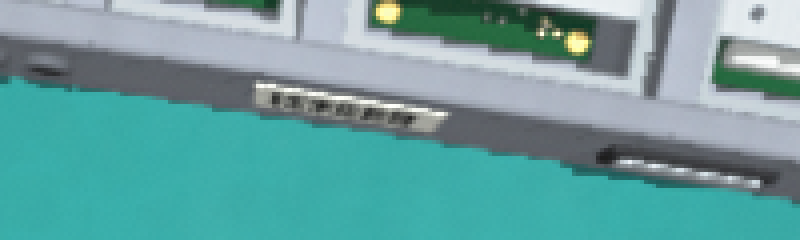

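Run:
```python
from h import *
c=np.array([421.9,-374.2])
robot.movep([*c,110],down(-np.pi/2)); grip(62/92); robot.servo_line([*c,50],150); robot.servo_line([*c,14],60); st("down")
grip(0.2,30); robot.hold(.3); st("grip")
robot.servo_line([*c,130],100); robot.hold(.2); st("lift")
snap("wrist","w16")
```

```text
down t84.0 tcp [ 422.  -374.2   13.9] F [ 0.9  0.1 -1.1] w62.1mm
grip t84.8 tcp [ 422.  -374.3   14.2] F [-0.9 -0.7  5.3] w35.5mm
lift t86.3 tcp [ 421.7 -374.   129.4] F [-0.4 -0.1 -1.7] w36.1mm
```

View pics/w16.png

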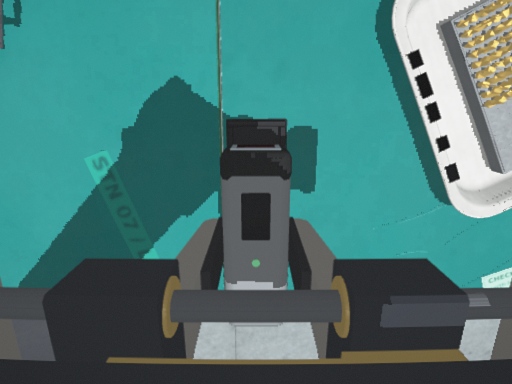

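Run:
```python
from h import *
q=(628.3,26.3,np.radians(-8.17)); a=q[2]-np.pi/2
tg=opos(q,-0.7,-53-80-52); print(tg)
robot.movep([*tg,130],down(a)); st("above"); robot.servo_line([*tg,28],100); robot.hold(0.3); st("at")
snap("wrist","w17"); im,ci=snap("scene","s17"); 
cv2.imwrite("pics/s17z.png",cv2.resize(im[140:290,150:350,::-1],None,fx=3.8,fy=3.8,interpolation=cv2.INTER_CUBIC))
for n in ["scanner_mid","scanner_window","label"]:
  for r in pin(n,"scene",ci,0.2): print("   ",n,r, proj(r[1],ci).round())
```

```text
[445.07812905  51.89757814]
above t88.0 tcp [445.5  50.9 130. ] F [ 0.2 -0.4 -1.8] w35.9mm
at t89.4 tcp [445.4  51.9  28.4] F [-0.8 -0.4 -1. ] w35.7mm
    scanner_mid (0.83, array([443.5,  57.6,  29.2])) [[268. 233.]]
    scanner_window (0.63, array([498.8,  47.1,  33.2])) [[259. 222.]]
    scanner_window (0.45, array([646.8, 149.8,  58.4])) [[204. 207.]]
    label (0.74, array([574.4,  31.5,  32.1])) [[247. 208.]]
```

View pics/w17.png

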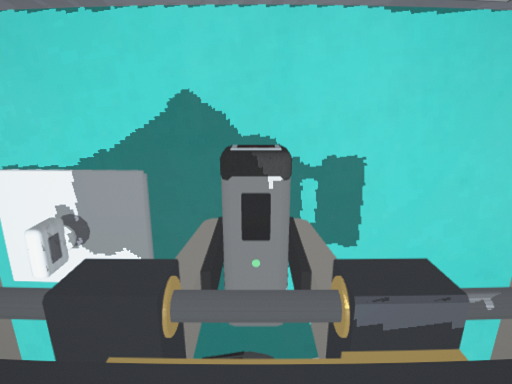

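View pics/s17z.png

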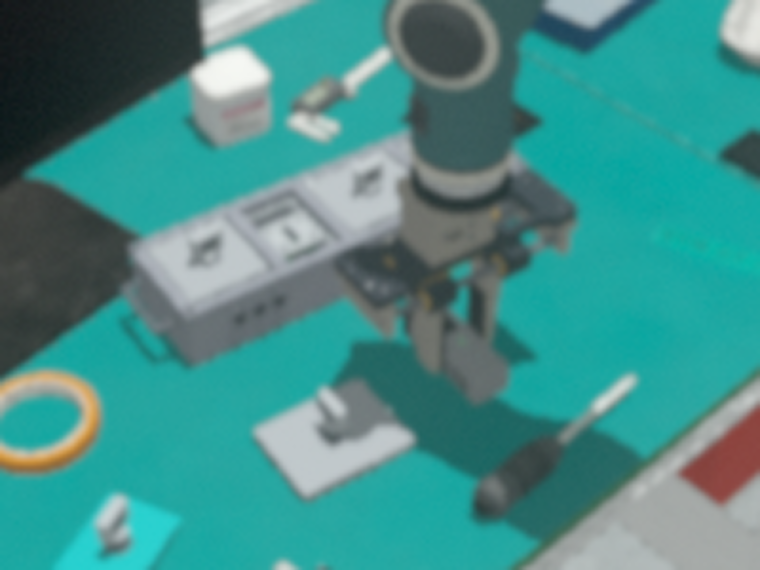

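Run:
```python
from h import *
o0=robot.observe(); robot.hold(2.4); st("held")
im,ci=snap("scene","s18")
for n in ["scanner_mid","scanner_window"]:
  for r in pin(n,"scene",ci,0.5): print("   ",n,r)
q=(628.3,26.3,np.radians(-8.17)); tg=opos(q,-0.7,-185)
robot.servo_line([*tg,130],100)
c=np.array([421.9,-374.2])
robot.movep([*c,110],down(-np.pi/2)); robot.servo_line([*c,50],100); robot.hold(.3); st("over rest")
snap("wrist","w18")
```

```text
held t92.1 tcp [445.1  51.9  28. ] F [-0.1 -0.9 -1. ] w35.9mm
    scanner_mid (0.53, array([444.4,  57.6,  25.8]))
    scanner_window (0.73, array([648. , 147.2,  75.2]))
    scanner_window (0.71, array([498.6,  48.4,  33.2]))
over rest t96.0 tcp [ 422.2 -374.5   50.6] F [-0.2 -0.3 -1.9] w35.6mm
```

View pics/w18.png

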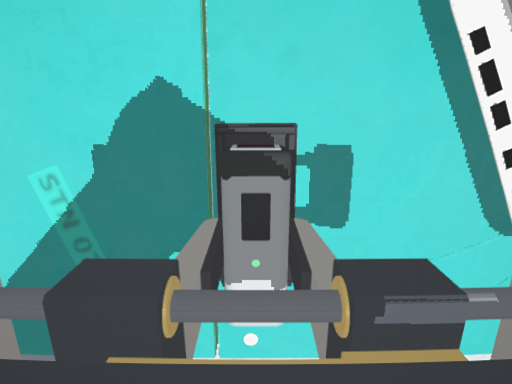

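Run:
```python
from h import *
c=np.array([421.9,-374.2])
for z in (25,18,15,14.2):
    robot.servo_line([*c,z],40); robot.hold(.1); st(z)
grip(60/92); robot.hold(.2); robot.servo_line([*c,60],80); robot.servo_line([c[0]-45,c[1],200],200); robot.hold(.4)
im,ci=snap("wrist","w19"); st()
cv2.imwrite("pics/w19z.png",cv2.resize(im[50:230,170:350,::-1],None,fx=3,fy=3,interpolation=cv2.INTER_CUBIC))
for n in ["scanner_mid","scanner_window","rest_floor"]:
  for r in pin(n,"wrist",ci,0.3): print("   ",n,r)
q=(628.3,26.3,np.radians(-8.17))
robot.movep([*(opos(q,0,-40)),260],down(q[2]-np.pi/2)); robot.hold(.3); im,ci=snap("wrist","w20")
for n in ["wing_62","cover_62_top","cover_74_top","cover_86_top"]:
  for r in pin(n,"wrist",ci,0.3): print("   ",n,r)
snap("scene","s20")
```

```text
25 t97.0 tcp [ 422.1 -374.3   25.2] F [-0.5 -0.1 -1.8] w35.8mm
18 t97.4 tcp [ 421.9 -374.2   17.9] F [ 0.4 -0.8 -1.6] w35.7mm
15 t97.7 tcp [ 421.9 -374.2   15. ] F [-0.1  0.6 -1.3] w35.8mm
14.2 t98.1 tcp [ 422.  -374.3   14.3] F [-0.2 -0.2 -1.4] w35.9mm
 t100.9 tcp [ 376.9 -374.1  199.6] F [-0.3 -0.2 -0. ] w60.2mm
    scanner_mid (0.94, array([ 424.9, -373.5,   21.4]))
    scanner_window (0.63, array([ 472.8, -365.3,   17.6]))
    wing_62 (0.93, array([ 611.9, -100.5,   71.4]))
    wing_62 (0.78, array([623.1, -13. ,  74.4]))
    wing_62 (0.6, array([574.2,  36.8,  35.1]))
    wing_62 (0.55, array([648.3, 152.3,  76.1]))
    cover_62_top (0.93, array([ 611.8, -102.1,   54.2]))
    cover_62_top (0.58, array([487.2, 359.1,  14.1]))
    cover_62_top (0.53, array([631. ,  23.6,  59.6]))
    cover_74_top (0.79, array([645.3, 145.9,  60.9]))
    cover_86_top (0.87, array([619.9,  -7.6,  61.7]))
```

View pics/w19z.png

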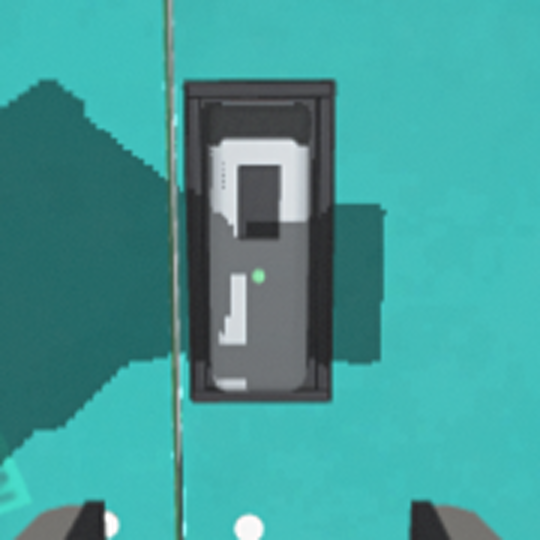

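View pics/w20.png

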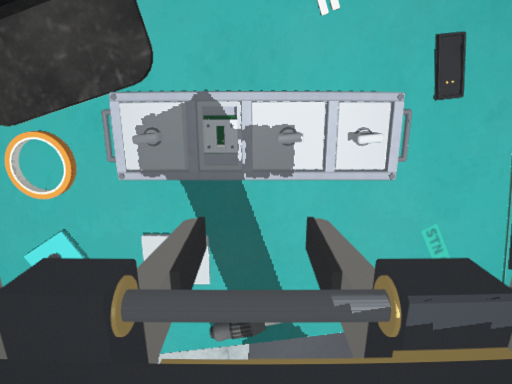

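Run:
```python
from h import *
robot.job_done(); st("done")
```

```text
the job is handed in; nothing more can be done
the job is handed in; nothing more can be done
```

I put covers 62, 74 and 86 flush in their own openings, pushed their studs in and turned them clockwise until they caught. Each one held when I pulled up on its wing (5 to 8 N downward). I found no 50 mm cover in any picture, so its opening stays open. I left the 100 mm cover, the turquoise look-alike and the tape roll where they were.

After that I held the scanner square to the label, about 80 mm off, for about 2.7 s and laid it back in the larger rest. I handed the job in at about 102 s.

**Last checks:**
- **Covers:** The final wrist picture showed the three covers flush with their wings crosswise. The networks put the wings at 71 to 76 mm, against about 76 mm expected when locked and 86 mm when sprung out. The 71 mm reading, on cover 62, is 5 mm under that, a little beyond the networks' usual 4 mm.
- **Scanner:** It lies in its rest with its window away from the robot.
- **Scan reading:** Nothing reports that the label was read; I judged the hold from measured positions. The network put the scanner's centre at 26 to 29 mm height during the hold, while the arm's own pose gives 34 mm. The window read 33 mm, level with the label.

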